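# Gauge the plunger depth in a pump head

### The arm

A 6-joint arm with a two-finger parallel gripper is mounted at the origin on the work surface. World frame = base frame: x ahead of the robot, y to its left, z up, the work surface at z = 0. Lengths are in m, angles in rad, forces in N, time in s.
With the tool pointing down it reaches from about 0.3 to 0.875 m from the base axis. Payload 6.4 kg.
Tool frame: the origin (TCP) lies midway between the tips of the shut fingers; the grasp point (between the pads) lies 19 mm behind it (r.grip_point_offset is the z of the grasp point in the tool frame, in m); z points along the fingers, y is the direction in which the jaws open and shut (so a half turn about z gives the same grasp; the last joint's range is limited). The gripper opens to 85 mm and grips with 20 to 120 N. Pads are 22 mm wide; open, the fingers measure 114 mm over their backs; the gripper's body (76 mm by 85 mm) begins 54 mm behind the grasp point. The pads swing forward as they close: fully open they stand 13 mm farther back than shut.
Start: joints at [0.969, 0.181, 1.607, -0, 1.354, -0.206], TCP at [0.222, 0.531, 0.206] pointing down, gripper open.
Joint ranges: [-2.99, 2.99], [-0.89, 2.07], [0.3, 2.58], [-1.14, 4.28], [0, 2.63], [-3.12, 3.12]. Speed limits (rad/s): [2.57, 2.57, 3.01, 3.14, 3.14, 3.14].

### API

Orientations are given as a unit quaternion [w, x, y, z].
In Python, from workcell import r, capture, camera_params gives the robot as it stands.
- The arm moves only by the tool apply_moves, never from a script. Its argument "motion" is a list of rows, each a list of 7 numbers: the shift along the tool's x, y, z in cm, then the turn, a rotation vector about the tool's x, y, z in rad, then the finger opening in cm, from 0 to 8.54. In form: [[dx, dy, dz, rx, ry, rz, claw], ...]. A call has 1 to 20 rows; each row is the pose to reach, as a shift and turn from the pose commanded when the call began, along the tool's axes at that moment; what a row does not reach only later rows make up. A row lasts 1/8 s, in which the tool goes at most 62.5 mm and 10.7 degrees, less where a joint would pass 70% of its speed; a pose out of reach is approached as far as the arm can. A call with a gripper value outside its range is refused whole. The fingers move at their own pace and stop on an object; "force" is the grip in N (left out, the last holds). Time passes only in rows, so rows that repeat a pose let the fingers close. It gives the time, the measured TCP pose, the force and the opening at its end, in the units of the state.
- r.observe(): the state, without advancing time (a new reading comes with each control period).
- capture(name): name is "side" or "top"; returns the picture (384x512x3 uint8, red, green, blue); there is no depth.
- camera_params(name): a dict with "camera_matrix" (3x3 intrinsics, pixels), "R" (3x3) and "t" (3): a world point X has camera coordinates R X + t. Camera axes: x right, y down, z forward; pixel columns grow to the right and rows downward; lengths in m; the calibration is good to about 2 mm. A picture is of the moment at which its call begins. camera_params takes no time and is no camera call.
- r.close_job(): hands the job in, once; it reports no verdict.
The state is a dict: "time": time; "qpos": joint angles; "qvel": joint speeds; "tau": joint torques, N m; "tcp_pos": TCP position; "orientation": TCP orientation; "force": force on the tool from outside, world axes, zero at the start; "moment": the same for the moment, N m; "finger_gap": finger opening in m.
Only numpy, scipy, OpenCV 4.12 (cv2) and the standard library are available. Lean on these libraries where they do the work, as an engineer would, in place of code of your own. Each camera call takes 0.05 s, during which the arm holds its last target. There are 200 camera calls.

### The job

Take the depth gauge out of its stand by its handle, lower its rod straight into the open bore of the pump head and press it on, gently, until the rod bottoms on the plunger inside, so that the head's face pushes the stiff sliding collar up the rod to mark the depth. Then stand the gauge back upright in its stand, fully home and let go, without touching the collar with the gripper or knocking it on the stand, and leave the other things on the bench where they are.

Things in the scene. Friction and masses are not known exactly. Their poses are not given: they have to be found in the camera images.
- gauge: Depth gauge, about 150 g: an upright steel rod of 10 mm diameter and 104 mm free length with a slightly rounded foot, topped by a round ribbed aluminium handle of 22 mm diameter that spans 104 to 150 mm above the foot. Origin at the centre of the rod's foot, z along the rod up to the handle. It starts upright in the stand. A brass collar sits on the rod.
- collar (a joint): Sliding brass collar on the gauge's rod (26 mm diameter, 9 mm high). Value in m: its underside is 35 mm plus this value above the rod's foot; 0 to 0.045. It starts at 0.001 to 0.005. It is stiff: about 3 N along the rod to slide it, and it stays where it is left; the gauge's own weight does not slide it.
- collar_face (a point): Centre of the collar's flat underside (moves with the collar).
- tip (a point): Centre of the rod's foot, the same point as the gauge's origin.
- head: Pump head, a fixed rectangular steel block 90 mm (x) by 160 mm (y) by 95 mm high with three stations in a row along its y, 50 mm apart: two closed by dark hex caps standing 16 mm above the face, the one at the +y end an open bore. Small bolt heads 6 mm high along both long edges. Origin at the centre of its underside.
- bore (a point): Centre of the open bore's mouth, level with the head's top face: vertical bore of 13 mm diameter with a 2 mm chamfer. A rigid plunger inside blocks it at an unknown depth, between 46 and 68 mm below the face; about 25 N or more on it counts as rough.
- stand: Gauge stand, a fixed block 70 by 70 by 42 mm high. Origin at the centre of its underside.
- socket (a point): Centre of the stand's socket mouth, at the stand's top: vertical hole of 12.5 mm diameter, 30 mm deep, with a 3 mm chamfer. With the gauge fully home its foot is 30 mm below this point.
- tray: Fixed empty grey plastic tray, 90 by 90 by 30 mm; stands in one of the two side places, the gauge stand in the other. Origin under its centre. Not needed.
- cap: Loose dark hex cap, 35 mm wide, 16 mm high. Not needed.
- wrench: Loose wrench, 190 mm long. Not needed.
- seal: Loose rubber ring, 52 mm diameter, 7 mm high. Not needed.
- jar: Loose white jar with blue lid, 66 mm diameter, 75 mm high. Not needed.
- torch: Loose black torch, lying, 130 mm long, 36 mm thick. Not needed.
- dial: Loose round pressure dial, 68 mm diameter, 26 mm high. Not needed.
- driver: Loose screwdriver, lying. Not needed.

How it is judged:
On the way, in this order (a step that is already met when the one before it is completed fails the run):
1. the gauge is lifted out of its stand (z of tip in the frame of socket above 0.01 m), for 0.1 s.
2. the rod is bottomed on the plunger in the open bore, with the collar pushed up by the head's face (its underside within 2.5 mm of the face) (contact force between gauge and plunger_c0 above 0.8 N and horizontal distance between tip and bore below 0.006 m and z of collar_face in the frame of bore between -0.0025 and 0.0025 m), for 0.08 s.
At the end, for the whole second after the job is handed in: The gauge stands released and at rest in its stand: foot within 5 mm of the socket's axis and 27 mm or more below its mouth, tilted less than 0.15 rad, with the collar still up at its mark (more than 8 mm from its lowest place) (horizontal distance between tip and socket below 0.005 m and z of tip in the frame of socket below -0.027 m and angle between gauge's own z axis and vertical below 0.15 rad and value of joint collar above 0.008 m and linear speed of gauge below 0.02 m/s and contact force between the fingers and gauge below 0.1 N); the robot touches nothing.
It fails at once if the rod presses on the plunger or the pump head with more than 25 N (contact force between gauge and head above 25 N).
It fails at once if the gripper touches the collar (contact force between the fingers and collar_c0 above 0.3 N).
It fails at once if the collar knocks on the stand (contact force between collar_c0 and stand above 0.3 N).
It fails at once if a bystander is moved by more than 20 mm (distance of any of cap, wrench, seal, jar, torch, dial, driver from where it was at the start of the episode above 0.02 m).
It also fails if it takes over 61 s, if anything falls off the work surface, if the arm or the gripper's body presses on something with over 40 N, if the wrist force passes 120 N, or if a joint passes its speed limit or range.

## Working session

There is one attempt and no reset: what is moved stays moved. The work goes in short steps, Python scripts to look and compute and a tool call to move; the robot and the scene stay as the last step left them, time stands still between calls to the robot, and variables do not carry over. Pictures are saved under pics/ and viewed, about 8 in all and at most 12, crops included, and the job is handed in when it is done.

Besides the shell and the picture viewer there is one more tool, called after "Request:" as name(argument=value, ...) on one line, values as JSON. apply_moves: Moves the arm, as the interface text tells. Its arguments: {"type":"object","properties":{"motion":{"type":"array","items":{"type":"array","items":{"type":"number"}}},"force":{"type":"number"}},"required":["motion"]}

```bash
mkdir -p pics; python3 - <<'E'
from workcell import r,capture,camera_params
import cv2,numpy as np
for n in("top","side"):
    im=capture(n); cv2.imwrite(f"pics/{n}0.png",im[:,:,::-1])
    p=camera_params(n); print(n,p["camera_matrix"],p["R"],p["t"])
o=r.observe(); print(o, r.grip_point_offset)
a=cv2.imread("pics/top0.png");b=cv2.imread("pics/side0.png")
cv2.imwrite("pics/t0b.png",cv2.resize(a,(800,600)));cv2.imwrite("pics/s0b.png",cv2.resize(b,(800,600)))
E
```

```text
top [[461.73155727   0.         257.29021201]
 [  0.         461.73155727 183.28845933]
 [  0.           0.           1.        ]] [[-0.02165782 -0.9997386  -0.00732546]
 [-0.999016    0.02192466 -0.03855319]
 [ 0.03870372  0.00648328 -0.9992297 ]] [0.02180483 0.56833935 1.09058399]
side [[487.38631909   0.         250.65441244]
 [  0.         487.38631909 182.51603223]
 [  0.           0.           1.        ]] [[ 0.98123765 -0.19206681  0.01682306]
 [-0.11835396 -0.66892803 -0.73384442]
 [ 0.15220057  0.7180847  -0.67910923]] [-0.59192168  0.12801572  1.08865876]
{'time': 0.1, 'qpos': array([ 9.68686712e-01,  1.81479908e-01,  1.60792247e+00, -3.15571103e-05,
        1.35379135e+00, -2.06261653e-01]), 'qvel': array([-0.00125132, -0.00177313, -0.00166029, -0.00014723,  0.00062526,
        0.00070723]), 'tau': array([ 9.65347062e-04, -4.45879984e+01, -3.52235413e+01, -1.49735210e-04,
        4.22379861e-03, -8.92713871e-06]), 'tcp_pos': array([0.22137336, 0.5300882 , 0.20495988]), 'orientation': array([-3.00663048e-04,  1.96630861e-01,  9.80477263e-01, -7.42091122e-04]), 'force': array([-0.17989325, -0.1247813 , -0.29432774]), 'moment': array([-0.0011662 , -0.03190603,  0.0419912 ]), 'finger_gap': 0.08551484336905639} -0.0187
```

View pics/t0b.png

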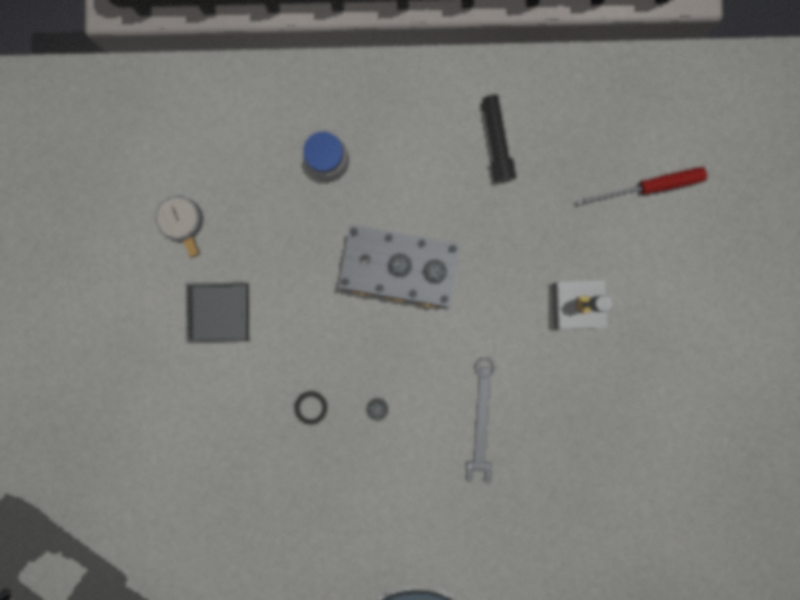

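View pics/s0b.png

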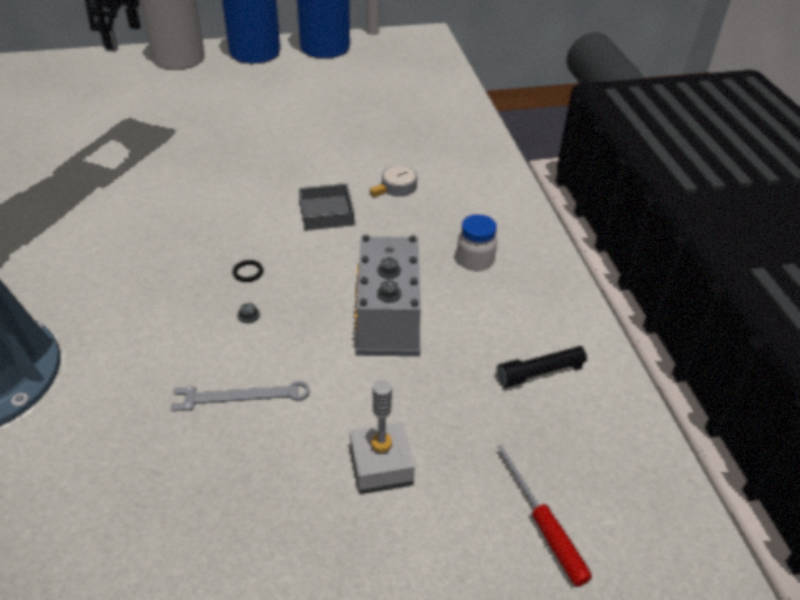

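The top view shows the gauge's handle at zoomed (603,303), its stand near (582,305), the head at (398,268) and the open bore near (365,258). In the side view the bore is near (389,250) and the handle top near (382,387). Next I'll enlarge these regions.

```bash
cat > h.py <<'E'
import numpy as np,cv2
from workcell import r,capture,camera_params
P={n:camera_params(n) for n in("top","side")}
def ray(n,uv):
    p=P[n];R,t=np.array(p["R"]),np.array(p["t"])
    d=R.T@np.linalg.solve(p["camera_matrix"],[uv[0],uv[1],1.]);return -R.T@t,d
def onz(n,uv,z):
    c,d=ray(n,uv);return c+d*(z-c[2])/d[2]
def proj(n,X):
    p=P[n];x=p["camera_matrix"]@(np.array(p["R"])@X+p["t"]);return x[:2]/x[2]
def tri(uvt,uvs):
    (a,d),(b,e)=ray("top",uvt),ray("side",uvs)
    s=np.linalg.lstsq(np.c_[d,-e],b-a,rcond=None)[0];p,q=a+d*s[0],b+e*s[1];return (p+q)/2,np.linalg.norm(p-q)
def crop(im,x,y,w,h,k):return cv2.resize(im[y:y+h,x:x+w],None,fx=k,fy=k,interpolation=cv2.INTER_CUBIC)
E
python3 - <<'E'
from h import *
a=cv2.imread("pics/top0.png");b=cv2.imread("pics/side0.png")
# 100x75 px at x4 each: top-head, top-stand / side-head, side-stand
C=[crop(a,205,135,100,75,4),crop(a,330,160,100,75,4),crop(b,200,140,100,75,4),crop(b,200,240,100,75,4)]
cv2.imwrite("pics/c1.png",np.vstack([np.hstack(C[:2]),np.hstack(C[2:])]))
E
```

```text
(no output)
```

View pics/c1.png

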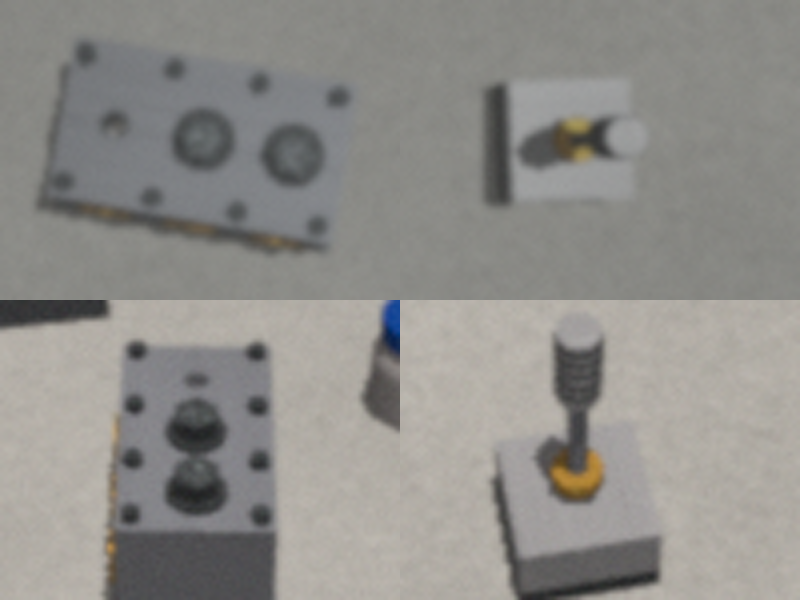

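```bash
python3 - <<'E'
from h import *
f=lambda x,y,ox,oy:((x+.5)/4-.5+ox,(y+.5)/4-.5+oy)
T=lambda x,y:f(x,y,205,135); S=lambda x,y:f(x,y-300,200,140)
G=lambda x,y:f(x-400,y,330,160); K=lambda x,y:f(x-400,y-300,200,240)
bt=[(86,54),(175,69),(260,83),(339,97),(63,181),(152,197),(236,212),(318,226)]
bs=[(257,352),(258,406),(260,461),(261,515),(137,351),(135,405),(133,459),(130,515)]
pt=np.array([onz("top",T(*p),.1)[:2] for p in bt]);ps=np.array([onz("side",S(*p),.1)[:2] for p in bs])
for p,q in((pt,"top"),(ps,"side")):
    c=p.mean(0);d=(p[0]-p[3]+p[4]-p[7]);print(q,"bolts ctr",c,"yaw",np.arctan2(d[1],d[0])-np.pi/2,"len",np.linalg.norm(d)/2, "wid",np.linalg.norm(p[0]-p[4]), "bore pred",c+.05*d/np.linalg.norm(d))
print("bore top",onz("top",T(115,123),.095),"side",onz("side",S(197,380),.095))
print("caps top",onz("top",T(204,139),.111),onz("top",T(293,155),.111))
print("caps side",onz("side",S(196,405),.111),onz("side",S(198,463),.111))
print("handle",onz("top",G(626,136),.162),onz("side",K(579,331),.162),tri(G(626,136),K(579,331)))
print("collar",onz("top",G(577,139),.06),onz("side",K(577,470),.06))
st=[(510,79),(630,79),(634,197),(510,202)];ss=[(497,447),(637,427),(660,538),(520,557)]
print("stand",np.mean([onz("top",G(*p),.042) for p in st],0),np.mean([onz("side",K(*p),.042) for p in ss],0))
E
```

```text
top bolts ctr [0.59545502 0.01207046] yaw -0.19396739003782426 len 0.14153269995526854 wid 0.07103529895177069 bore pred [0.60509268 0.06113282]
side bolts ctr [0.59909519 0.01058354] yaw -0.19635861950019473 len 0.1413578922306842 wid 0.07216705104849654 bore pred [0.60885015 0.05962272]
bore top [0.60615958 0.06080195 0.095     ] side [0.60920445 0.06085377 0.095     ]
caps top [0.59511951 0.01172225 0.111     ] [ 0.58535356 -0.03637014  0.111     ]
caps side [0.60059439 0.02047468 0.111     ] [ 0.59237366 -0.0280929   0.111     ]
handle [ 0.53580132 -0.25551029  0.162     ] [ 0.53882169 -0.25609991  0.162     ] (array([ 0.53732263, -0.25579155,  0.16180524]), np.float64(0.0030691253535326344))
collar [ 0.53575048 -0.25535094  0.06      ] [ 0.53827844 -0.2582265   0.06      ]
stand [ 0.5358914  -0.25628675  0.042     ] [ 0.53927492 -0.25781738  0.042     ]
```

The bore-to-socket offset agrees between views: (0.0703, 0.3165), even though each view has about 3 mm of absolute x bias. I'll move above the handle with the jaws along world x, so the grasp centres that uncertain axis.

Request:
apply_moves(motion=[[-59.4, -60.4, 0, 0, 0, 1.175, 8.5], [-59.4, -60.4, 0, 0, 0, 1.175, 8.5], [-59.4, -60.4, 0, 0, 0, 1.175, 8.5], [-59.4, -60.4, 0, 0, 0, 1.175, 8.5], [-59.4, -60.4, 0, 0, 0, 1.175, 8.5], [-59.4, -60.4, 0, 0, 0, 1.175, 8.5], [-59.4, -60.4, 0, 0, 0, 1.175, 8.5], [-59.4, -60.4, 0, 0, 0, 1.175, 8.5], [-59.4, -60.4, 0, 0, 0, 1.175, 8.5], [-59.4, -60.4, 0, 0, 0, 1.175, 8.5], [-59.4, -60.4, 0, 0, 0, 1.175, 8.5], [-59.4, -60.4, 0, 0, 0, 1.175, 8.5], [-59.4, -60.4, 0, 0, 0, 1.175, 8.5], [-59.4, -60.4, 0, 0, 0, 1.175, 8.5], [-59.4, -60.4, 0, 0, 0, 1.175, 8.5], [-59.4, -60.4, 0, 0, 0, 1.175, 8.5], [-59.4, -60.4, 0, 0, 0, 1.175, 8.5], [-59.4, -60.4, 0, 0, 0, 1.175, 8.5]])

```text
time: 2.35
tcp_pos: [0.5369, -0.2548, 0.2061]
orientation: [0.0, 0.707, 0.708, 0.0]
force: [1.0, -0.2, 0.5]
finger_gap: 0.0853
```

Request:
apply_moves(motion=[[-0.1, 0, 3, 0, 0, 0, 8.5], [-0.1, 0, 6, 0, 0, 0, 6], [-0.1, 0, 8.4, 0, 0, 0, 5], [-0.1, 0, 8.4, 0, 0, 0, 4], [-0.1, 0, 8.4, 0, 0, 0, 4]])

```text
time: 2.98
tcp_pos: [0.5375, -0.2569, 0.1231]
orientation: [0.001, 0.707, 0.707, 0.0]
force: [0.3, -0.0, 0.7]
finger_gap: 0.0398
```

```bash
python3 - <<'E'
from h import *
o=r.observe();print(o["tcp_pos"],o["finger_gap"],o["force"])
a=capture("top")[:,:,::-1];b=capture("side")[:,:,::-1]
cv2.imwrite("pics/t2.png",a);cv2.imwrite("pics/s2.png",b)
cv2.imwrite("pics/c2.png",np.hstack([crop(a,330,150,100,100,4),crop(b,195,215,100,100,4)]))
E
```

```text
[ 0.53754129 -0.25687915  0.12306657] 0.03977030598703604 [ 0.26213288 -0.02725846  0.71353974]
```

View pics/c2.png

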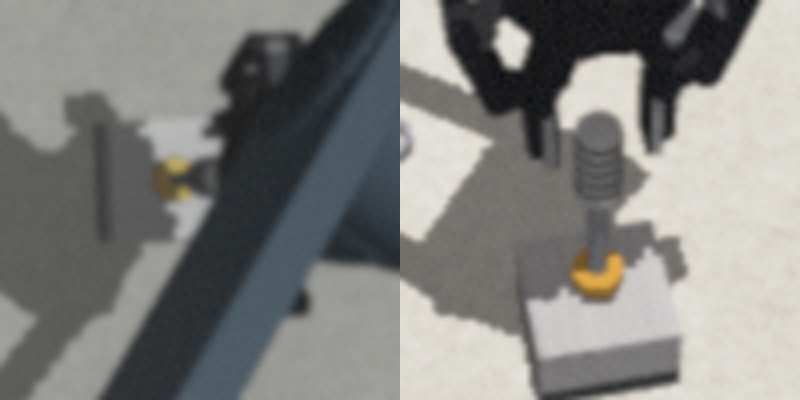

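The side view shows the handle (600,150) centred between the fingertips (552 and 655). I'll close the gripper, then lift a little.

Request:
apply_moves(motion=[[0, 0, 0, 0, 0, 0, 1.8], [0, 0, 0, 0, 0, 0, 1.8], [0, 0, 0, 0, 0, 0, 1.8], [0, 0, 0, 0, 0, 0, 1.8], [0, 0, 0, 0, 0, 0, 1.8], [0, 0, 0, 0, 0, 0, 1.8]], force=50)

```text
time: 3.82
tcp_pos: [0.5376, -0.2574, 0.1231]
orientation: [0.001, 0.707, 0.707, 0.0]
force: [0.0, -0.4, 5.3]
finger_gap: 0.0193
```

```bash
python3 - <<'E'
from h import *
o=r.observe();print(o["tcp_pos"],o["finger_gap"],o["force"],o["moment"])
E
```

```text
[ 0.53761466 -0.25741293  0.12314537] 0.019296673105629825 [ 0.02534351 -0.37391817  5.29123399] [ 0.02008708  0.15673523 -0.00393672]
```

Request:
apply_moves(motion=[[0, 0, -1, 0, 0, 0, 1.8], [0, 0, -2, 0, 0, 0, 1.8], [0, 0, -3, 0, 0, 0, 1.8], [0, 0, -4.5, 0, 0, 0, 1.8], [0, 0, -7.5, 0, 0, 0, 1.8], [0, 0, -10.5, 0, 0, 0, 1.8], [0, 0, -12.5, 0, 0, 0, 1.8], [0, 0, -13.5, 0, 0, 0, 1.8], [0, 0, -13.5, 0, 0, 0, 1.8], [0, 0, -13.5, 0, 0, 0, 1.8]])

```text
time: 5.08
tcp_pos: [0.5364, -0.2564, 0.2557]
orientation: [-0.001, 0.707, 0.707, -0.0]
force: [0.3, -0.1, -1.4]
finger_gap: 0.0195
```

```bash
python3 - <<'E'
from h import *
o=r.observe();print(o["tcp_pos"],o["orientation"],o["finger_gap"],o["force"],o["moment"])
E
```

```text
[ 0.53638248 -0.25641735  0.25567327] [-9.21986876e-04  7.07118970e-01  7.07093976e-01 -1.45251129e-04] 0.01947611556154899 [ 0.2513961  -0.07980058 -1.35460647] [-0.0134453  -0.02631462 -0.03928366]
```

Request:
apply_moves(motion=[[2, 0.5, 0, 0, 0, 0, 1.8], [6, 1.4, 0, 0, 0, 0, 1.8], [10, 2.3, 0, 0, 0, 0, 1.8], [14.5, 3.2, 0, 0, 0, 0, 1.8], [19, 4.2, 0, 0, 0, 0, 1.8], [23.5, 5.2, 0, 0, 0, 0, 1.8], [27.5, 6.1, 0, 0, 0, 0, 1.8], [30.5, 6.8, 0, 0, 0, 0, 1.8], [31.6, 7.05, 0, 0, 0, 0, 1.8], [31.6, 7.05, 1.5, 0, 0, 0, 1.8], [31.6, 7.05, 3.0, 0, 0, 0, 1.8], [31.6, 7.05, 3.0, 0, 0, 0, 1.8], [31.6, 7.05, 3.0, 0, 0, 0, 1.8], [31.6, 7.05, 3.0, 0, 0, 0, 1.8]])

```text
time: 6.82
tcp_pos: [0.6078, 0.0588, 0.2275]
orientation: [0.0, 0.707, 0.707, 0.0]
force: [1.0, 0.1, -1.3]
finger_gap: 0.0197
```

```bash
python3 - <<'E'
from h import *
o=r.observe();print(o["tcp_pos"],o["orientation"],o["finger_gap"],o["force"],o["moment"])
a=capture("top")[:,:,::-1];b=capture("side")[:,:,::-1]
cv2.imwrite("pics/t3.png",a);cv2.imwrite("pics/s3.png",b)
cv2.imwrite("pics/c3.png",np.hstack([crop(a,195,125,100,130,4),crop(b,200,85,100,130,4)]))
E
```

```text
[0.60779453 0.05876008 0.22747006] [4.46848594e-04 7.07358733e-01 7.06854504e-01 3.64803889e-04] 0.019730982000402117 [ 1.01859643  0.06114211 -1.31624067] [-0.05194169  0.03259487  0.08868477]
```

View pics/c3.png

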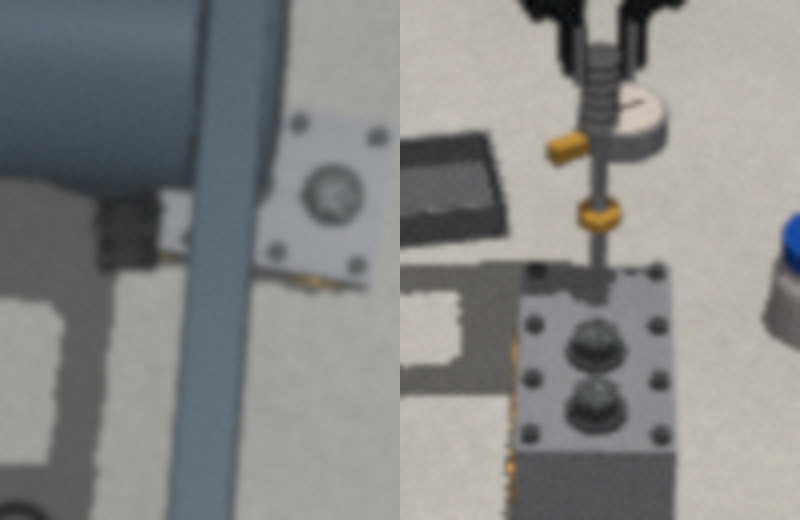

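```bash
python3 - <<'E'
from h import *
b=cv2.imread("pics/s3.png").astype(int)
hsv=cv2.cvtColor(b.astype(np.uint8),cv2.COLOR_BGR2HSV)
m=(hsv[...,1]>110)&(hsv[...,0]>8)&(hsv[...,0]<35);m[:128]=0;m[150:]=0;m[:,:240]=0;m[:,260:]=0
ys,xs=np.nonzero(m);print("collar px",xs.mean(),ys.mean(),len(xs),xs.min(),xs.max(),ys.min(),ys.max())
B=np.array([.6092,.0609,0])
for z in(.095,.1164,.14,.156,.17,.22,.26):print(z,proj("side",B+[0,0,z]).round(2))
g=b.sum(2)
for v in list(range(124,162,2)):print(v,g[v,240:260])
E
```

```text
collar px 249.53846153846155 139.0 52 245 254 135 142
0.095 [248.87 159.61]
0.1164 [249.   152.64]
0.14 [249.15 144.75]
0.156 [249.25 139.27]
0.17 [249.34 134.39]
0.22 [249.68 116.24]
0.26 [249.97 100.88]
124 [218 231 247 300 333 370 428 375 264 222 223 214 234 241 250 253 252 253
 250 274]
126 [374 453 490 518 533 534 510 400 284 221 224 285 436 490 489 493 489 490
 489 504]
128 [544 550 553 550 542 537 513 406 279 235 216 299 466 527 540 537 538 535
 545 545]
130 [559 552 547 534 549 541 513 401 275 226 228 314 460 521 540 543 538 553
 554 546]
132 [544 538 546 550 547 538 520 418 283 227 242 330 476 524 538 545 546 538
 535 544]
134 [542 533 529 534 529 494 398 297 240 244 241 256 335 414 497 531 540 538
 538 532]
136 [528 530 532 507 388 269 208 212 224 250 253 241 254 278 367 476 534 533
 536 532]
138 [530 534 521 500 370 282 322 349 345 343 340 366 369 370 375 438 513 537
 545 545]
140 [549 545 536 499 364 261 269 300 318 349 340 313 281 268 317 441 531 549
 558 551]
142 [546 539 545 536 502 449 377 299 240 232 247 261 332 405 485 518 537 531
 541 537]
144 [536 535 540 538 548 535 500 387 273 228 231 334 471 532 547 542 537 543
 546 540]
146 [549 540 539 538 536 531 504 373 253 225 236 335 483 536 542 546 552 540
 538 535]
148 [530 535 534 547 539 539 501 376 259 227 255 361 492 536 548 547 546 545
 539 549]
150 [348 355 392 458 495 502 482 359 254 221 252 361 479 527 526 527 517 513
 522 524]
152 [222 222 220 217 224 234 251 232 218 209 205 235 282 322 366 354 316 293
 295 322]
154 [213 211 220 211 208 209 207 207 199 206 210 209 223 263 353 400 390 385
 387 395]
156 [217 216 216 199 208 210 214 206 200 213 210 242 327 370 398 415 421 417
 399 409]
158 [386 369 308 234 219 218 229 216 219 224 221 258 349 397 418 419 412 413
 414 415]
160 [422 423 420 376 333 332 288 243 229 222 240 280 363 408 418 416 423 417
 410 411]
```

The side view puts the rod axis at column 249.15, against 249.1 predicted for a vertical line through the bore. The fit is good, so I'll enter the bore gently.

Request:
apply_moves(motion=[[0, 0, 0.8, 0, 0, 0, 1.8], [0, 0, 1.4, 0, 0, 0, 1.8], [0, 0, 1.8, 0, 0, 0, 1.8], [0, 0, 2.1, 0, 0, 0, 1.8], [0, 0, 2.4, 0, 0, 0, 1.8], [0, 0, 2.7, 0, 0, 0, 1.8], [0, 0, 3.0, 0, 0, 0, 1.8], [0, 0, 3.0, 0, 0, 0, 1.8]])

```text
time: 7.92
tcp_pos: [0.6072, 0.0593, 0.1965]
orientation: [-0.0, 0.707, 0.707, -0.0]
force: [0.2, -0.5, -0.8]
finger_gap: 0.0197
```

Request:
apply_moves(motion=[[0, 0, 0.4, 0, 0, 0, 1.8], [0, 0, 0.8, 0, 0, 0, 1.8], [0, 0, 1.2, 0, 0, 0, 1.8], [0, 0, 1.6, 0, 0, 0, 1.8], [0, 0, 2.0, 0, 0, 0, 1.8], [0, 0, 2.4, 0, 0, 0, 1.8], [0, 0, 2.4, 0, 0, 0, 1.8]])

```text
time: 8.8
tcp_pos: [0.6071, 0.0593, 0.1723]
orientation: [-0.0, 0.707, 0.707, -0.0]
force: [-0.0, -0.8, -0.5]
finger_gap: 0.0199
```

Request:
apply_moves(motion=[[0, 0, 0.1, 0, 0, 0, 1.8], [0, 0, 0.2, 0, 0, 0, 1.8], [0, 0, 0.3, 0, 0, 0, 1.8], [0, 0, 0.4, 0, 0, 0, 1.8], [0, 0, 0.5, 0, 0, 0, 1.8], [0, 0, 0.6, 0, 0, 0, 1.8], [0, 0, 0.7, 0, 0, 0, 1.8], [0, 0, 0.8, 0, 0, 0, 1.8], [0, 0, 0.9, 0, 0, 0, 1.8], [0, 0, 1.0, 0, 0, 0, 1.8]])

```text
time: 10.05
tcp_pos: [0.6076, 0.0592, 0.1628]
orientation: [0.0, 0.707, 0.707, 0.0]
force: [0.9, 0.2, 2.3]
finger_gap: 0.0196
```

Request:
apply_moves(motion=[[0, 0, 0.1, 0, 0, 0, 1.8], [0, 0, 0.2, 0, 0, 0, 1.8], [0, 0, 0.2, 0, 0, 0, 1.8]])

```text
time: 10.42
tcp_pos: [0.6074, 0.0592, 0.1606]
orientation: [-0.0, 0.707, 0.707, -0.0]
force: [0.4, -0.0, 0.8]
finger_gap: 0.0199
```

Request:
apply_moves(motion=[[0, 0, 0.1, 0, 0, 0, 1.8], [0, 0, 0.15, 0, 0, 0, 1.8], [0, 0, 0.15, 0, 0, 0, 1.8]])

```text
time: 10.8
tcp_pos: [0.6074, 0.0593, 0.1592]
orientation: [-0.0, 0.707, 0.707, 0.0]
force: [1.3, -0.3, 1.3]
finger_gap: 0.0199
```

Request:
apply_moves(motion=[[0, 0, 0.1, 0, 0, 0, 1.8], [0, 0, 0.2, 0, 0, 0, 1.8], [0, 0, 0.2, 0, 0, 0, 1.8]])

```text
time: 11.18
tcp_pos: [0.6073, 0.0593, 0.1571]
orientation: [-0.0, 0.707, 0.707, -0.0]
force: [0.1, -0.2, 0.5]
finger_gap: 0.0199
```

Request:
apply_moves(motion=[[0, 0, 0.1, 0, 0, 0, 1.8], [0, 0, 0.2, 0, 0, 0, 1.8], [0, 0, 0.2, 0, 0, 0, 1.8]])

```text
time: 11.55
tcp_pos: [0.6073, 0.0593, 0.1551]
orientation: [-0.0, 0.707, 0.707, -0.0]
force: [1.0, -0.7, 0.5]
finger_gap: 0.019
```

Request:
apply_moves(motion=[[0, 0, 0.1, 0, 0, 0, 1.8], [0, 0, 0.2, 0, 0, 0, 1.8], [0, 0, 0.2, 0, 0, 0, 1.8]])

```text
time: 11.92
tcp_pos: [0.6074, 0.0592, 0.1531]
orientation: [-0.0, 0.707, 0.707, -0.0]
force: [1.8, 0.7, 0.5]
finger_gap: 0.0199
```

Request:
apply_moves(motion=[[0, 0, 0.1, 0, 0, 0, 1.8], [0, 0, 0.2, 0, 0, 0, 1.8]])

```text
time: 12.18
tcp_pos: [0.608, 0.0592, 0.1527]
orientation: [0.001, 0.707, 0.707, 0.001]
force: [-1.7, -0.4, 11.8]
finger_gap: 0.02
```

Force jumped to 11.8 N at a depth of about 53 mm, which means the rod has bottomed. I'll hold briefly.

Request:
apply_moves(motion=[[0, 0, 0, 0, 0, 0, 1.8], [0, 0, 0, 0, 0, 0, 1.8], [0, 0, 0, 0, 0, 0, 1.8]])

```text
time: 12.55
tcp_pos: [0.6081, 0.0593, 0.1527]
orientation: [0.001, 0.707, 0.707, 0.001]
force: [-0.6, -0.5, 8.3]
finger_gap: 0.0196
```

```bash
python3 - <<'E'
from h import *
o=r.observe();print(o["tcp_pos"],o["orientation"],o["finger_gap"],o["force"],o["moment"])
b=capture("side")[:,:,::-1]
cv2.imwrite("pics/s4.png",b)
cv2.imwrite("pics/c4.png",crop(b,200,85,100,130,4))
E
```

```text
[0.6080612  0.0592513  0.15274829] [6.98356200e-04 7.07065925e-01 7.07147044e-01 5.90555496e-04] 0.01960131055109684 [-0.56804175 -0.48549005  8.30999324] [-0.04818239  0.28939045  0.05486564]
```

View pics/c4.png

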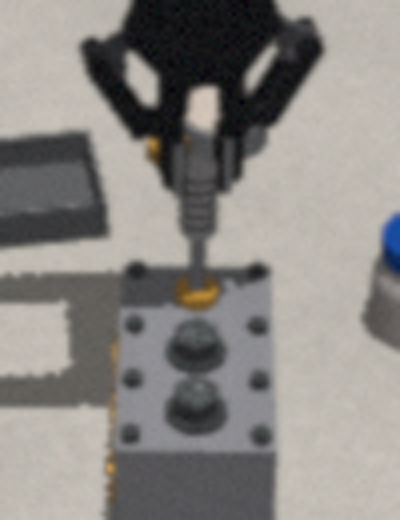

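The collar (197,292 in the crop) sits on the head's face and the rod is bottomed. Next I'll withdraw straight up.

Request:
apply_moves(motion=[[0, 0, -0.5, 0, 0, 0, 1.8], [0, 0, -1.0, 0, 0, 0, 1.8], [0, 0, -2, 0, 0, 0, 1.8], [0, 0, -3, 0, 0, 0, 1.8], [0, 0, -4, 0, 0, 0, 1.8], [0, 0, -5, 0, 0, 0, 1.8], [0, 0, -6, 0, 0, 0, 1.8], [0, 0, -8, 0, 0, 0, 1.8], [0, 0, -9.5, 0, 0, 0, 1.8], [0, 0, -10.3, 0, 0, 0, 1.8], [0, 0, -10.3, 0, 0, 0, 1.8], [0, 0, -10.3, 0, 0, 0, 1.8]])

```text
time: 14.1
tcp_pos: [0.607, 0.0593, 0.2535]
orientation: [-0.0, 0.707, 0.707, -0.0]
force: [-0.2, -0.4, -1.0]
finger_gap: 0.0197
```

```bash
python3 - <<'E'
from h import *
o=r.observe();print(o["tcp_pos"],o["orientation"],o["finger_gap"],o["force"],o["moment"])
E
```

```text
[0.6069719  0.05930151 0.25353894] [-4.79137303e-04  7.07096576e-01  7.07116703e-01 -4.12808492e-04] 0.019690554183928136 [-0.21628428 -0.44973346 -0.96224647] [-0.01163849  0.05959886  0.05881824]
```

Request:
apply_moves(motion=[[-2, -0.5, 0, 0, 0, 0, 1.8], [-6, -1.4, 0, 0, 0, 0, 1.8], [-10, -2.3, 0, 0, 0, 0, 1.8], [-14.5, -3.2, 0, 0, 0, 0, 1.8], [-19, -4.2, 0, 0, 0, 0, 1.8], [-23.5, -5.2, 0, 0, 0, 0, 1.8], [-27.5, -6.1, 0, 0, 0, 0, 1.8], [-30.5, -6.8, 0, 0, 0, 0, 1.8], [-31.6, -7.0, 0, 0, 0, 0, 1.8], [-31.6, -7.0, 2, 0, 0, 0, 1.8], [-31.6, -7.0, 5, 0, 0, 0, 1.8], [-31.6, -7.0, 7.5, 0, 0, 0, 1.8], [-31.6, -7.0, 8.3, 0, 0, 0, 1.8], [-31.6, -7.0, 8.3, 0, 0, 0, 1.8], [-31.6, -7.0, 8.3, 0, 0, 0, 1.8], [-31.6, -7.0, 8.3, 0, 0, 0, 1.8]])

```text
time: 16.1
tcp_pos: [0.538, -0.2572, 0.1725]
orientation: [0.001, 0.707, 0.707, 0.0]
force: [0.6, 0.2, -0.8]
finger_gap: 0.0196
```

```bash
python3 - <<'E'
from h import *
o=r.observe();print(o["tcp_pos"],o["orientation"],o["finger_gap"],o["force"],o["moment"])
a=capture("top")[:,:,::-1];b=capture("side")[:,:,::-1]
cv2.imwrite("pics/t5.png",a);cv2.imwrite("pics/s5.png",b)
cv2.imwrite("pics/c5.png",np.hstack([crop(a,330,150,100,110,4),crop(b,195,210,100,110,4)]))
z=o["tcp_pos"][2]-.1111
for B in((.5388,-.2561),(.5393,-.2578)):
  for h in(0,.02,.057,.11):print(h,proj("side",np.array([*B,z+h])).round(2), (proj("side",np.array([*B,z+h]))-[195,210])*4+[401.5,1.5])
E
```

```text
[ 0.53801361 -0.25715719  0.17253726] [1.02576001e-03 7.07078619e-01 7.07134178e-01 1.68833450e-04] 0.0195921957023046 [ 0.5529833   0.16512518 -0.83171133] [ 0.03745049  0.01154397 -0.0053108 ]
0 [243.95 280.75] [597.28116863 284.49663563]
0.02 [244.02 274.5 ] [597.59406316 259.50745388]
0.057 [244.17 262.45] [598.19764084 211.30299384]
0.11 [244.41 243.98] [599.12294083 137.40432582]
0 [244.36 281.42] [598.93634984 287.19966616]
0.02 [244.44 275.18] [599.2737943  262.21920119]
0.057 [244.61 263.13] [599.92476283 214.02906003]
0.11 [244.86 244.66] [600.92280044 140.14595941]
```

View pics/c5.png

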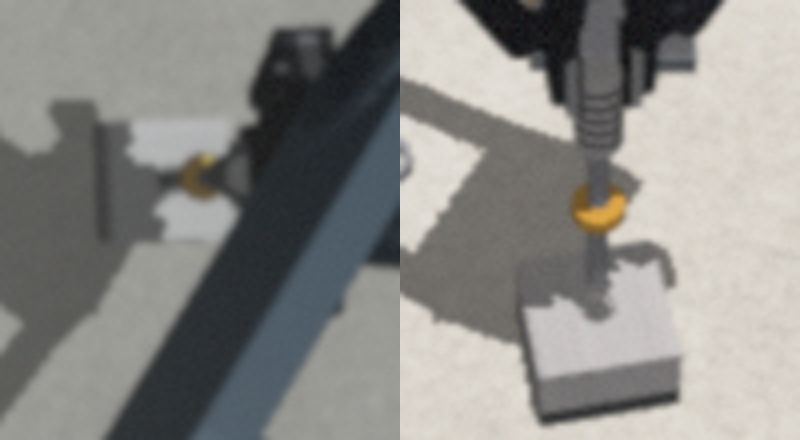

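The side view shows the foot near (597,285), in line with the socket mouth at (597,310), and the collar at (599,208) still up. I'll lower it in.

Request:
apply_moves(motion=[[0, 0, 0.8, 0, 0, 0, 1.8], [0, 0, 1.4, 0, 0, 0, 1.8], [0, 0, 1.8, 0, 0, 0, 1.8], [0, 0, 2.1, 0, 0, 0, 1.8], [0, 0, 2.4, 0, 0, 0, 1.8], [0, 0, 2.7, 0, 0, 0, 1.8], [0, 0, 2.7, 0, 0, 0, 1.8]])

```text
time: 17.08
tcp_pos: [0.5372, -0.2566, 0.144]
orientation: [-0.0, 0.707, 0.707, -0.0]
force: [0.5, 0.4, -1.3]
finger_gap: 0.0197
```

Request:
apply_moves(motion=[[0, 0, 0.4, 0, 0, 0, 1.8], [0, 0, 0.8, 0, 0, 0, 1.8], [0, 0, 1.2, 0, 0, 0, 1.8], [0, 0, 1.6, 0, 0, 0, 1.8], [0, 0, 1.8, 0, 0, 0, 1.8], [0, 0, 1.9, 0, 0, 0, 1.8], [0, 0, 1.9, 0, 0, 0, 1.8]])

```text
time: 17.95
tcp_pos: [0.5374, -0.2568, 0.1253]
orientation: [0.0, 0.707, 0.707, 0.0]
force: [-0.3, 0.6, -1.4]
finger_gap: 0.0194
```

Request:
apply_moves(motion=[[0, 0, 0.1, 0, 0, 0, 1.8], [0, 0, 0.2, 0, 0, 0, 1.8], [0, 0, 0.25, 0, 0, 0, 1.8], [0, 0, 0.25, 0, 0, 0, 1.8]])

```text
time: 18.45
tcp_pos: [0.5376, -0.257, 0.1232]
orientation: [0.0, 0.707, 0.707, 0.0]
force: [-1.0, -0.3, 1.9]
finger_gap: 0.0195
```

It's seated: TCP z is 0.1232, as at the grasp, and the bottom pushes back. I'll release, then rise once the fingers are clear.

Request:
apply_moves(motion=[[0, 0, 0, 0, 0, 0, 2.6], [0, 0, 0, 0, 0, 0, 3.5], [0, 0, 0, 0, 0, 0, 4.5], [0, 0, 0, 0, 0, 0, 5.5], [0, 0, 0, 0, 0, 0, 6], [0, 0, 0, 0, 0, 0, 6]])

```text
time: 19.2
tcp_pos: [0.5374, -0.2567, 0.1228]
orientation: [-0.0, 0.707, 0.707, 0.0]
force: [0.2, -0.4, -0.4]
finger_gap: 0.0597
```

Request:
apply_moves(motion=[[0, 0, -1, 0, 0, 0, 6], [0, 0, -3, 0, 0, 0, 6], [0, 0, -6, 0, 0, 0, 6], [0, 0, -10, 0, 0, 0, 6], [5, 0, -14, 0, 0, 0, 6], [10, -5, -14, 0, 0, 0, 6], [15, -10, -14, 0, 0, 0, 6], [15, -15, -14, 0, 0, 0, 6], [15, -15, -14, 0, 0, 0, 6], [15, -15, -14, 0, 0, 0, 6], [15, -15, -14, 0, 0, 0, 6]])

```text
time: 20.58
tcp_pos: [0.3884, -0.1074, 0.2633]
orientation: [0.0, 0.707, 0.707, 0.0]
force: [-0.2, -0.5, 0.6]
finger_gap: 0.06
```

```bash
python3 - <<'E'
from h import *
o=r.observe();print(o["time"],o["tcp_pos"],o["finger_gap"],o["force"])
a=capture("top")[:,:,::-1];b=capture("side")[:,:,::-1]
cv2.imwrite("pics/t6.png",a);cv2.imwrite("pics/s6.png",b)
cv2.imwrite("pics/c6.png",np.hstack([crop(a,330,160,100,75,4),crop(b,200,240,100,75,4)]))
for n,i,B in(("side",b,(.5388,-.2561)),("top",a,(.5358,-.2556))):
    h=cv2.cvtColor(np.ascontiguousarray(i),cv2.COLOR_BGR2HSV)
    print(n,"home collar/handle",*(proj(n,np.array([*B,z])).round(1) for z in(.012+.053+.0045,.162)))
E
```

```text
20.575 [ 0.38839135 -0.10739476  0.26333335] 0.06000976775770176 [-0.1796697  -0.54637017  0.55601824]
side home collar/handle [244.  278.3] [244.4 247.4]
top home collar/handle [375.  194.3] [386.2 193.6]
```

View pics/c6.png

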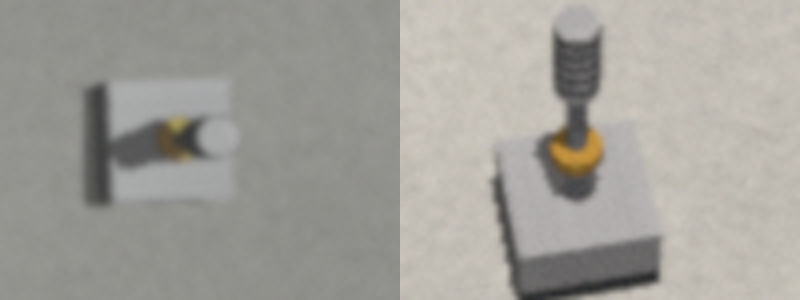

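The gauge stands in the stand with the collar up. The handle has shifted to (217,136) in the top crop and (577,24) in the side crop, which looks like a slight lean within the socket clearance. I'll quantify that and check the bystanders.

```bash
python3 - <<'E'
from h import *
def shift(n,a,b,x,y,w,h):
    t=a[y:y+h,x:x+w];s=b[y-6:y+h+6,x-6:x+w+6]
    q=cv2.matchTemplate(s,t,cv2.TM_CCOEFF_NORMED);j,i=np.unravel_index(q.argmax(),q.shape)
    f=lambda l,c,r_:.5*(l-r_)/(l-2*c+r_)
    return np.array([i-6+f(*q[j,i-1:i+2]),j-6+f(*q[j-1:j+2,i])]),q.max()
I={k:cv2.imread(f"pics/{k}.png") for k in("top0","side0","t6","s6")}
dt,_=shift("top",I["top0"],I["t6"],379,186,14,16);ds,_=shift("side",I["side0"],I["s6"],237,243,16,22)
print("handle px shift",dt,ds)
t0=np.array([386.1,193.6]);s0=np.array([244.4,247.4])
p,q=tri(t0,s0),tri(t0+dt,s0+ds);print("handle top before/after",p,q,"lean move mm",(q[0]-p[0])*1e3)
d=cv2.absdiff(I["top0"],I["t6"]).max(2);d=(cv2.medianBlur(d,5)>40).astype(np.uint8)
n,_,st,_=cv2.connectedComponentsWithStats(d);print([tuple(s) for s in st[1:] if s[4]>8])
E
```

```text
handle px shift [-2.04240699  0.08082271] [-0.26697442 -2.02683787]
handle top before/after (array([ 0.53737467, -0.25577057,  0.16169928]), np.float64(0.003066154862994208)) (array([ 0.53748501, -0.25146732,  0.16223098]), np.float64(0.0034510504176289668)) lean move mm [0.11033649 4.30325378 0.53169553]
[(np.int32(379), np.int32(192), np.int32(3), np.int32(5), np.int32(13)), (np.int32(120), np.int32(241), np.int32(176), np.int32(143), np.int32(7438)), (np.int32(266), np.int32(246), np.int32(173), np.int32(138), np.int32(12631)), (np.int32(0), np.int32(317), np.int32(93), np.int32(67), np.int32(2752)), (np.int32(263), np.int32(381), np.int32(16), np.int32(3), np.int32(30))]
```

```bash
python3 -c "
from workcell import r
print(r.observe()['qvel'].round(4)); print(r.close_job())"
```

```text
[-0.0008  0.0005  0.0065 -0.0004 -0.0005 -0.0008]
the job is handed in; nothing more can be done
None
```

I took the gauge by its handle, lowered it into the open bore until it bottomed, and returned it to its stand. I then let go and handed the job in at about 21 s. No verdict was reported.

- **Bottoming:** the rod stopped about 53 mm below the face. The force read 11.8 N at contact and settled to about 8 N, and the side picture showed the collar on the face.
- **Final checks:** the gauge was released and seated, with the collar still up at roughly 18 mm by calculation. The handle's height was within 0.5 mm of its start, within the measuring error.
- **Disagreements:**
  - The gauge now leans about 4 mm at the top (about 0.03 rad), which is within the socket's clearance and well under 0.15 rad.
  - The two cameras disagreed by about 3 mm in absolute x, so I worked from the bore-to-socket offset, on which they agreed within 1 mm.
- **Bystanders:** I saw no movement in the before/after top pictures. The differences were the arm, its shadow and the gauge handle, but the areas behind the arm and shadow could not be compared.

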